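# Close up the baby monitor and stand it on the shelf riser

### The arm

A 7-joint arm with a two-finger parallel gripper is mounted at the origin on the work surface. World frame = base frame: x ahead of the robot, y to its left, z up, the work surface at z = 0. Lengths are in m, angles in rad, forces in N, time in s.
With the tool pointing down it reaches from about 0.425 to 0.875 m from the base axis. Payload 4.7 kg.
Tool frame: the origin (TCP) lies midway between the tips of the shut fingers; the grasp point (between the pads) lies 19 mm behind it (ctrl.grip_point_offset is the distance from the TCP to the grasp point, in m); z points along the fingers, y is the line along which they close (so a half turn about z gives the same grasp; the last joint's range is limited). The gripper opens to 87 mm and grips with 3 to 60 N. Pads are 19 mm wide; open, the fingers measure 117 mm over their backs; the gripper's body (75 mm by 190 mm) begins 51 mm behind the grasp point.
Start: joints at [0.014, 0.321, -0.07, 1.45, 0.023, 1.371, -0.057], TCP at [0.65, -0, 0.184] pointing down, gripper open.
Joint ranges: [-2.86, 2.86], [-0.3, 2.09], [-1.38, 1.24], [0.06, 2.45], [-1.56, 4.7], [0.09, 2.05], [-2.69, 2.69]. Speed limits (rad/s): [2.57, 2.57, 3.14, 3.14, 3.14, 3.14, 3.14].

### API

Orientations are given as a rotation vector (axis times angle).
In Python, from bench import ctrl gives the robot as it stands.
- The arm moves only by the tool move_arm, never from a script. Its argument "increments" is text: rows parted by semicolons, each of 7 numbers parted by spaces: the shift along the world's x, y, z in mm, then the turn, a rotation vector about the world's x, y, z in degrees, then the closure in counts, from 0 (fully open) to 255 (shut). A call has exactly 8 rows; each row shifts and turns the commanded pose from where the row before left it; what a row does not reach is not made up. A row lasts 1/12 s, in which the tool goes at most 41.7 mm and 7.16 degrees, less where a joint would pass 70% of its speed; a pose out of reach is approached as far as the arm can. A call with a gripper value outside its range is refused whole. The fingers move at their own pace and stop on an object; "grip_force" is the grip in N (left out, the last holds). Time passes only in rows, so rows that do not move let the fingers close, or fill a call up. It gives the time, the measured TCP pose, the force, the opening and the grip force at its end, in the units of the state.
- ctrl.get_state(): the state, without advancing time (a new reading comes with each control period).
- ctrl.get_image(name): name is "scene" or "side" or "wrist"; returns a dict with "frame" (400x640x3 uint8, red, green, blue), "depth" (400x640 float32, m along the optical axis (not along the pixel's ray), 0 where there is no reading), "fx", "fy", "cx", "cy" (pixels), "position" and "orientation" of the camera in the world. Camera axes: x right, y down, z forward; pixel columns grow to the right and rows downward; lengths in m; the calibration is good to about 2 mm. A picture is of the moment at which its call begins.
- ctrl.close_job(): hands the job in; it is judged then, once.
Trained networks look in a picture, given as the dict that the camera call returned (one of the last four; its "shot" number tells which), for a name from the list of things; names that differ only in an ending like _2 or _b are one class to them, and where a whole thing is asked for, a point or a joint stands for the part that bears it (a point fixed in the world has none). Each returns a list of dicts, best first, with "score" (0 to 1); they miss things now and then, are a little off and sometimes report something else, mostly with a low value. They report only what shows in the picture. A call takes as long as a camera call.
- ctrl.find_in(target, picture): "centre" ([x, y, z] in m, in world coordinates, good to about 4 mm: the middle of the surface that is visible of it).
- ctrl.silhouettes(target, picture): "region" (400x640 bool, what is visible of it).
The state is a dict: "time": time; "joint_positions": joint angles; "qd": joint speeds; "joint_torque": joint torques, N m; "position": TCP position; "tool_rot": TCP orientation; "ft_force": force on the tool from outside, world axes, zero at the start; "torque": the same for the moment, N m; "grip_width": opening from 0.0 (shut) to 1.0 (fully open); "grip_force": force on a finger pad.
Only numpy, scipy, OpenCV 4.12 (cv2) and the standard library are available. Lean on these libraries where they do the work, as an engineer would, in place of code of your own. Each camera call takes 0.05 s, during which the arm holds its last target. There are 200 camera calls.

### The job

The baby monitor has just been given fresh batteries and lies face down on the shelf. Snap all three clips of its battery cover home and fold its kickstand right out to the stop, then stand the monitor up on the kickstand on the free part of the bamboo riser's board, with its screen squarely facing the riser's front edge (the side away from the robot). Let go of it standing still, and leave everything else where it is.

Things in the scene. Friction and masses are not known exactly. Their poses are not given: they have to be found in the camera images.
- monitor: Baby monitor, ivory slab 130 x 62 x 26 mm, 0.2 to 0.3 kg, loose, screen down. Origin: centre of the screen face. x: bottom end (-65 mm) to top end (+65 mm); y: width, plain parallel sides at +-31 mm (grip it there); z: out of its back (face at 26 mm). Stub aerial 22 mm out of the top end at y = -21. Back: battery cover with clips on the top half, kickstand on the bottom half.
- clip_left (a joint): Snap clip at the battery cover's left edge: ribbed tab 14 (x) x 10 mm (y), centre x = 30, y = +20 mm in the monitor's frame. Value: how far it is pressed in, m. 0 = open, top 4.5 mm proud of the back face; 0.0035 = home, 1 mm proud. Stiff: moves at about 4 N, grips where it is left; press until it stops dead.
- clip_right (a joint): Same clip at the right edge: centred at x = 30, y = -20 mm in the monitor's frame.
- clip_top (a joint): Same clip at the top edge, 10 mm (x) by 14 mm (y): centred at x = 56, y = 0 in the monitor's frame.
- kickstand (a joint): Kickstand hinge, rad: 0 folded, 0.77 out at its stop; stays where left (0.03 N m). Axis along the monitor's y through x = 7, z = 30 mm. Folded, the leg runs 70 mm towards the bottom end, 24 wide, 5 thick (z 27.5-32.5), its last 12 mm a black rubber foot (x -51 to -63, z 26.5-36). The foot swings up, towards the top end.
- stand_foot (a point): Tip of the kickstand's foot (the edge that touches down when standing): 70 mm from the hinge axis along the leg, 3.5 mm to the leg's inner side. Turns with the leg.
- monitor_heel (a point): Middle of the heel, the edge between bottom end and back face (x = -65, y = 0, z = 26 mm in the monitor's frame). With the stand fully out the monitor stands on heel and foot, leaning back 0.37 rad (21 degrees), the heel 54 mm in front of the foot; the screen's lower edge is then 24 mm ahead of the heel.
- riser: Bamboo shelf riser, fixed: a slatted board 150 mm (x) by 300 mm (y), top at 70 mm above the table, on two black wire legs. Origin: on the table under the board's centre. x points to its front (away from the robot), y to its left end, where the measuring cup stands.
- riser_front (a point): Middle of the front upper edge of the riser's board (x = 75, y = 0, z = 70 mm in the riser's frame).
- cup: Steel measuring cup, 70 mm across, 55 mm high, with a flat 60 mm handle pointing to the riser's front; stands on the riser's board around 100 mm to the left of its middle. Origin: centre of its underside. Leave alone.
- saucer: White saucer, 84 mm across, with two spent batteries, 21 mm high; beside the monitor. Origin: centre of its underside. Leave alone.
- teether: Wooden teething ring, 68 mm across, 20 mm high, lying past the monitor's bottom end. Origin: its centre, on the table. Leave alone.
- bowl: Speckled grey bowl, 140 mm across, 62 mm high, at the far edge. Origin: centre of its underside. Leave alone.
- canister: Lidded tin canister with a knob latch, 114 mm across, 170 mm high, at the right. Origin: centre of its underside. Leave alone.
- brush: Bamboo back brush, 370 mm long, 32 mm high, lying at the far edge. Origin: about mid-length, on the table. Leave alone.

How it is judged:
By the outcome, as a careful person would: the job done as asked, in the order asked, and still so for the second after the job is handed in, with the robot touching nothing.
It also fails if it takes over 61 s, if anything falls off the work surface, if the arm or the gripper's body presses on something with over 40 N, if the wrist force passes 120 N, or if a joint passes its speed limit or range.

## Working session

There is one attempt and no reset: what is moved stays moved. The work goes in short steps, Python scripts to look and compute and a tool call to move; the robot and the scene stay as the last step left them, time stands still between calls to the robot, and variables do not carry over. Pictures are saved under pics/ and viewed, at most 10 in all, crops included, and the job is handed in when it is done.

Besides the shell and the picture viewer there is one more tool, called after ">>>" as name(argument=value, ...) on one line, values as JSON. move_arm: Moves the arm, as the interface text tells. Its arguments: {"type":"object","properties":{"increments":{"type":"string"},"grip_force":{"type":"number"}},"required":["increments"]}

```bash
ls; mkdir -p pics; cat > h.py <<'E'
import numpy as np, cv2
from scipy.spatial.transform import Rotation as R
from bench import ctrl
def Rm(o):
    o=np.array(o,float)
    return o if o.shape==(3,3) else (R.from_rotvec(o).as_matrix() if o.size==3 else R.from_quat(o).as_matrix())
def cloud(p):
    d=p['depth'];v,u=np.mgrid[:400,:640]
    c=np.stack([(u-p['cx'])/p['fx']*d,(v-p['cy'])/p['fy']*d,d],-1)
    w=c@Rm(p['orientation']).T+np.array(p['position'])
    w[d==0]=np.nan
    return w
def proj(p,X):
    c=(np.atleast_2d(X)-np.array(p['position']))@Rm(p['orientation'])
    return np.c_[c[:,0]/c[:,2]*p['fx']+p['cx'],c[:,1]/c[:,2]*p['fy']+p['cy']]
def save(p,n): cv2.imwrite('pics/'+n,cv2.cvtColor(p['frame'],cv2.COLOR_RGB2BGR))
E
python3 - <<'E'
from h import *
s=ctrl.get_state();print({k:np.round(v,3) for k,v in s.items()})
ps={n:ctrl.get_image(n) for n in('scene','side','wrist')}
ims=[]
for n,p in ps.items():
    print(n,np.round(p['position'],3),np.round(p['orientation'],3))
    save(p,n+'0.png')
for n in('scene','wrist','side'):
    p=ps[n]
    for t in('monitor','clip_left','clip_top','kickstand','stand_foot','riser','cup','saucer','teether'):
        print(n,t,[(np.round(r['centre'],3).tolist(),round(r['score'],2)) for r in ctrl.find_in(t,p)][:3])
E
```

```text
pics
{'time': np.float64(0.0), 'joint_positions': array([ 0.014,  0.322, -0.07 ,  1.452,  0.023,  1.371, -0.057]), 'qd': array([ 0.   , -0.002, -0.001,  0.001,  0.   , -0.001,  0.001]), 'joint_torque': array([-0.0000e+00, -4.9128e+01, -4.0400e-01, -3.1253e+01, -6.4000e-02,
        4.4000e-02,  0.0000e+00]), 'position': array([ 0.649, -0.   ,  0.183]), 'tool_rot': array([-2.220e+00, -2.221e+00,  2.000e-03]), 'ft_force': array([-0.516, -0.606, -0.863]), 'torque': array([-0.03 , -0.015, -0.006]), 'grip_force': np.float64(0.0), 'grip_width': np.float64(1.002)}
scene [ 1.174 -0.202  1.054] [-2.062 -1.712  0.486]
side [0.056 0.858 0.679] [-0.664  2.421 -1.446]
wrist [0.649 0.074 0.383] [ 2.863  0.003 -0.004]
scene monitor [([0.523, 0.217, 0.021], 0.65)]
scene clip_left []
scene clip_top []
scene kickstand [([0.489, 0.226, 0.036], 0.52)]
scene stand_foot [([0.486, 0.225, 0.037], 0.58)]
scene riser [([0.573, -0.208, 0.068], 0.75)]
scene cup [([0.559, -0.092, 0.103], 0.82)]
scene saucer [([0.521, 0.344, 0.013], 0.89)]
scene teether [([0.382, 0.216, 0.012], 0.49)]
wrist monitor []
wrist clip_left []
wrist clip_top []
wrist kickstand []
wrist stand_foot [([0.593, -0.066, 0.071], 0.69)]
wrist riser [([0.592, -0.068, 0.069], 0.74)]
wrist cup [([0.579, -0.111, 0.112], 0.76)]
wrist saucer []
wrist teether [([0.382, 0.192, 0.011], 0.75)]
side monitor [([0.502, 0.24, 0.027], 0.71), ([0.539, -0.166, 0.069], 0.52)]
side clip_left []
side clip_top []
side kickstand [([0.48, 0.226, 0.034], 0.75)]
side stand_foot [([0.478, 0.23, 0.036], 0.55)]
side riser [([0.542, -0.166, 0.07], 0.94), ([0.503, 0.236, 0.029], 0.64)]
side cup [([0.573, -0.078, 0.106], 0.74)]
side saucer [([0.516, 0.348, 0.008], 0.88)]
side teether [([0.382, 0.225, 0.008], 0.61)]
```

View pics/scene0.png

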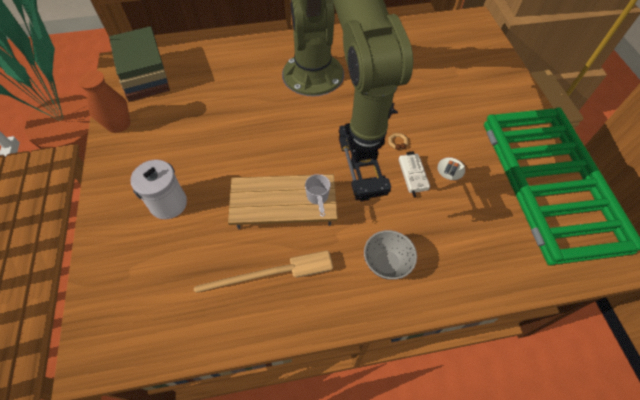

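View pics/side0.png

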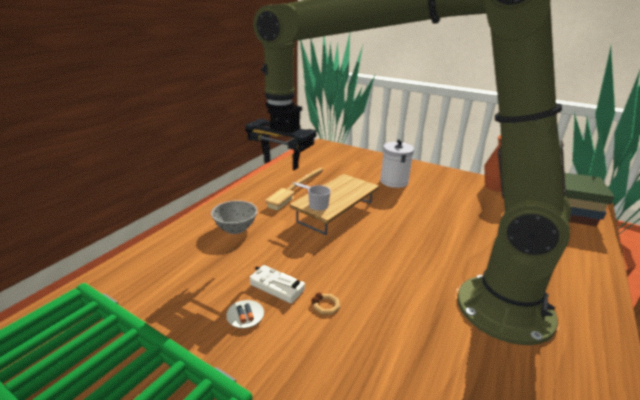

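```bash
python3 - <<'E'
from h import *
for n in('scene','side'):
    p=ctrl.get_image(n); w=cloud(p)
    r=ctrl.silhouettes('monitor',p); 
    for name,b,zr in(('mon',(.40,.66,.12,.30),(.021,.031)),('riser',(.45,.75,-.42,-.0),(.063,.076))):
        x,y,z=w[...,0],w[...,1],w[...,2]
        m=(x>b[0])&(x<b[1])&(y>b[2])&(y<b[3])&(z>zr[0])&(z<zr[1])
        k,l,st,c=cv2.connectedComponentsWithStats(cv2.morphologyEx(m.astype('uint8'),cv2.MORPH_CLOSE,np.ones((5,5))))
        i=1+np.argmax(st[1:,4]); mm=m&(l==i); q=w[mm]
        rect=cv2.minAreaRect(q[:,:2].astype('f4')*1000)
        print(n,name,len(q),rect,np.median(q[:,2]),np.round(cv2.boxPoints(rect)).tolist())
E
```

```text
scene mon 508 ((521.0365600585938, 225.08180236816406), (62.67281723022461, 143.9687957763672), 88.4843521118164) 0.026540851158179835 [[448.0, 196.0], [592.0, 192.0], [594.0, 255.0], [450.0, 258.0]]
scene riser 4295 ((560.303955078125, -188.39060974121094), (300.22857666015625, 156.93511962890625), 81.95094299316406) 0.07043328901758816 [[462.0, -326.0], [617.0, -348.0], [659.0, -51.0], [504.0, -29.0]]
side mon 647 ((511.7393798828125, 227.19065856933594), (64.51780700683594, 131.0160369873047), 89.10050964355469) 0.025674720135898665 [[446.0, 196.0], [577.0, 194.0], [578.0, 258.0], [447.0, 260.0]]
side riser 1650 ((560.609619140625, -185.9454345703125), (302.51129150390625, 153.5236358642578), 81.89286041259766) 0.06927689614502908 [[463.0, -325.0], [615.0, -347.0], [658.0, -47.0], [506.0, -25.0]]
```

The scene image shows the monitor at pixels (413,173), aerial towards the riser's front side, with the saucer on its right. The riser is at (283,200) with the cup on its left end. The side image agrees: monitor at (277,283), teether (323,303). Next I'll move above the monitor with the fingers shut and the tool turned.

>>> move_arm(increments="-9 14 1 0 0 -5.7 255;-9 14 1 0 0 -5.7 255;-9 14 1 0 0 -5.7 255;-9 14 1 0 0 -5.7 255;-9 14 1 0 0 -5.7 255;-9 14 1 0 0 -5.7 255;-9 14 1 0 0 -5.7 255;-9 14 1 0 0 -5.7 255", grip_force=20)

```text
time: 2.37
position: [0.5776, 0.1127, 0.1925]
tool_rot: [2.911, 1.18, 0.0]
ft_force: [0.6, 0.7, 0.7]
grip_width: 0.484
grip_force: 0.0
```

>>> move_arm(increments="-9 14 1 0 0 -5.7 255;-9 14 1 0 0 -5.7 255;-9 14 1 0 0 -5.7 255;-9 14 1 0 0 -5.7 255;-9 14 1 0 0 -5.7 255;-9 14 1 0 0 -5.7 255;-9 14 1 0 0 -5.7 255;0 0 0 0 0 -5.7 255")

```text
time: 3.03
position: [0.5128, 0.2144, 0.1998]
tool_rot: [-3.139, 0.032, 0.001]
ft_force: [0.1, 1.0, 0.4]
grip_width: 0.006
grip_force: 0.0
```

```bash
cat >> h.py <<'E'
def st(log=True):
    s=ctrl.get_state(); M=Rm(s['tool_rot'])
    if log: open('log.txt','a').write(repr((list(map(float,s['joint_positions'])),list(map(float,s['position'])),list(map(float,s['tool_rot']))))+'\n')
    print('t',round(s['time'],2),'p',np.round(np.array(s['position'])*1000,1),'zt',np.round(M[:,2],3),'yt',np.round(M[:,1],3),'q',np.round(s['joint_positions'],2),'F',np.round(s['ft_force'],1),'gw',round(s['grip_width'],3),'gf',round(s['grip_force'],1))
    return s,M
E
python3 - <<'E'
from h import *
st(); p=ctrl.get_image('wrist'); save(p,'w1.png'); w=cloud(p)
x,y,z=w[...,0],w[...,1],w[...,2]
m=(x>.40)&(x<.66)&(y>.12)&(y<.30)&(z>.021)&(z<.0285)
k,l,s,c=cv2.connectedComponentsWithStats(cv2.morphologyEx(m.astype('uint8'),cv2.MORPH_CLOSE,np.ones((9,9))))
i=1+np.argmax(s[1:,4]); q=w[m&(l==i)]
rect=cv2.minAreaRect(q[:,:2].astype('f4')*1000);print(rect,np.median(q[:,2]),cv2.boxPoints(rect).round().tolist())
for t in('monitor','clip_left','clip_right','clip_top','kickstand','stand_foot'):
    print(t,[(np.round(r['centre'],3).tolist(),round(r['score'],2)) for r in ctrl.find_in(t,p)][:3])
h=(z>.0295)&(z<.045)&(x>.40)&(x<.66)&(y>.19)&(y<.265)
k,l,s,c=cv2.connectedComponentsWithStats(h.astype('uint8'))
for i in range(1,k):
    if s[i,4]>40:
        q=w[l==i]*1000; print(s[i,4],cv2.minAreaRect(q[:,:2].astype('f4')),np.percentile(q[:,2],[5,50,95]).round(1))
p=ctrl.get_image('scene');print('bowl',ctrl.find_in('bowl',p)[:1])
E
```

```text
t 3.03 p [512.8 214.4 199.8] zt [-0.001  0.002 -1.   ] yt [-0.02  -1.    -0.002] q [-0.36  0.12 -0.09  1.66  0.01  1.36 -2.04] F [0.1 1.  0.4] gw 0.006 gf 0.0
((510.7647705078125, 224.57742309570312), (61.734840393066406, 129.40554809570312), 88.41961669921875) 0.02587632814363658 [[445.0, 196.0], [575.0, 192.0], [576.0, 254.0], [447.0, 257.0]]
monitor [([0.521, 0.226, 0.027], 0.97), ([0.537, 0.206, 0.027], 0.43)]
clip_left []
clip_right [([0.537, 0.204, 0.027], 0.44)]
clip_top [([0.523, 0.225, 0.027], 0.48)]
kickstand [([0.538, 0.208, 0.031], 0.65), ([0.52, 0.345, 0.013], 0.18)]
stand_foot [([0.518, 0.225, 0.027], 0.32)]
71 ((567.4657592773438, 223.10195922851562), (12.752888679504395, 8.723058700561523), 88.9776840209961) [29.6 30.5 31.4]
67 ((541.9053344726562, 243.80755615234375), (9.156743049621582, 13.029526710510254), 87.28514862060547) [29.7 30.3 31.7]
67 ((540.5337524414062, 203.74224853515625), (9.110987663269043, 11.741812705993652), 89.50912475585938) [29.7 30.3 31.5]
1075 ((485.70074462890625, 224.9267578125), (42.01790237426758, 72.59282684326172), 89.00164794921875) [31.7 35.6 43.1]
bowl [{'centre': [0.7687, 0.0711, 0.0249], 'score': 0.63}]
```

View pics/w1.png

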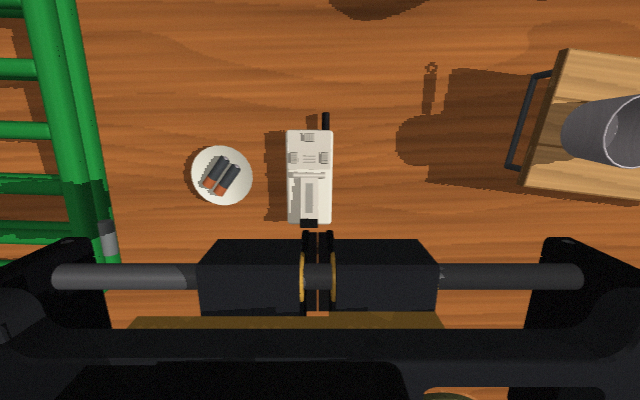

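The wrist image shows the monitor centred at about (309,177), aerial up at (326,120). The clips are at (307,138), (293,157) and (323,157), and the foot is at (309,223). The depth clusters match the given layout to within 1 mm. Next: press the right clip.

>>> move_arm(increments="5 -2 -27 0 0 0 255;5 -2 -27 0 0 0 255;5 -2 -27 0 0 0 255;5 -2 -27 0 0 0 255;4 -1.5 -27 0 0 0 255;4 -1.5 -25 0 0 0 255;0 0 0 0 0 0 255;0 0 0 0 0 0 255")

```text
time: 4.15
position: [0.542, 0.1982, 0.0382]
tool_rot: [3.14, -0.033, -0.005]
ft_force: [0.8, -0.1, 0.1]
grip_width: 0.008
grip_force: 0.0
```

```bash
python3 -c "
from h import *
st()"
```

```text
t 4.15 p [542.  198.2  38.2] zt [-0.003 -0.001 -1.   ] yt [-0.021 -1.     0.001] q [-0.33  0.29 -0.07  1.8   0.02  1.06 -2.01] F [ 0.8 -0.1  0.1] gw 0.008 gf 0.0
```

>>> move_arm(increments="-1 5.5 -3 0 0 0 255;0 0 -3 0 0 0 255;0 0 -3 0 0 0 255;0 0 -3 0 0 0 255;0 0 -2 0 0 0 255;0 0 -2 0 0 0 255;0 0 0 0 0 0 255;0 0 0 0 0 0 255")

```text
time: 4.82
position: [0.542, 0.2043, 0.0233]
tool_rot: [3.141, -0.033, -0.0]
ft_force: [-0.1, -0.2, -0.1]
grip_width: 0.002
grip_force: 0.0
```

>>> move_arm(increments="0 0 -1 0 0 0 255;0 0 0 0 0 0 255;0 0 -1 0 0 0 255;0 0 0 0 0 0 255;0 0 0 0 0 0 255;0 0 0 0 0 0 255;0 0 0 0 0 0 255;0 0 0 0 0 0 255")

```text
time: 5.48
position: [0.5421, 0.2045, 0.0213]
tool_rot: [3.141, -0.033, 0.0]
ft_force: [-0.3, -0.0, -0.0]
grip_width: 0.005
grip_force: 0.0
```

```bash
python3 - <<'E'
from h import *
st(); p=ctrl.get_image('wrist'); save(p,'w2.png')
p=ctrl.get_image('side');c=proj(p,[.52,.22,.05])[0].astype(int);print(c)
f=p['frame'][c[1]-60:c[1]+60,c[0]-80:c[0]+80]
cv2.imwrite('pics/s2.png',cv2.cvtColor(cv2.resize(f,None,fx=4.5,fy=4.5,interpolation=cv2.INTER_CUBIC),cv2.COLOR_RGB2BGR))
E
```

```text
t 5.48 p [542.1 204.5  21.3] zt [ 0. -0. -1.] yt [-0.021 -1.     0.   ] q [-0.34  0.31 -0.07  1.81  0.03  1.02 -2.02] F [-0.3 -0.  -0. ] gw 0.005 gf 0.0
[275 269]
```

View pics/s2.png

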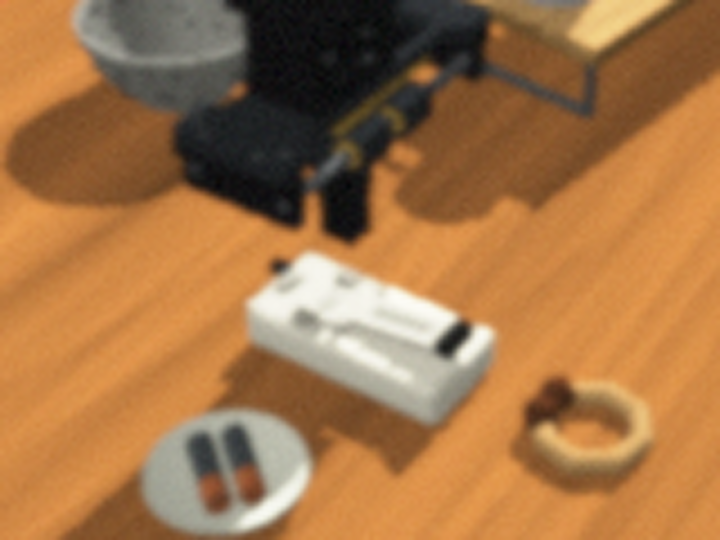

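The crop shows the fingertip at about (345,240), apparently above and behind the monitor rather than on it. I'll measure the finger by depth.

```bash
python3 - <<'E'
from h import *
for n in('side','scene'):
    p=ctrl.get_image(n); w=cloud(p)
    c=proj(p,[.542,.2045,.0213])[0]; print(n,'TCP proj',c.round(1))
    f=p['frame'].astype(int); dark=f.max(2)<45
    m=dark&(abs(w[...,0]-.542)<.09)&(abs(w[...,1]-.2045)<.09)&(w[...,2]<.12)&(w[...,2]>.04)
    q=w[m]*1000; v,u=np.where(m)
    if len(q):
        o=np.argsort(q[:,2])[:25]; print(np.round(q[o].mean(0)),q[:,2].min(),u[o].mean(),v[o].mean(), len(q))
p=ctrl.get_image('wrist');w=cloud(p);print('wrist TCP proj',proj(p,[.542,.2045,.0213]),p['position'])
h=(w[...,2]>.0)&(w[...,2]<.08)&(np.abs(w[...,1]-.2045)<.02)&(np.abs(w[...,0]-.542)<.06)
v,u=np.where(h);print(u.min(),u.max(),v.min(),v.max())
for v in range(100,330,12): print(v,[np.round(w[v,u]*1000).tolist() for u in(308,318,328)],p['frame'][v,318])
E
```

```text
side TCP proj [271.9 271.9]
[523. 215.  65.] 40.36144038739542 275.44 263.24 117
scene TCP proj [409.8 180.1]
[551. 202.  78.] 66.16641755150599 413.84 172.0 30
wrist TCP proj [[315.61965367 224.1324444 ]] [0.61714439 0.20171257 0.22138852]
286 340 140 247
100 [[631.0, 208.0, -2.0], [631.0, 201.0, 1.0], [631.0, 194.0, 0.0]] [152  92  46]
112 [[623.0, 209.0, -1.0], [623.0, 201.0, -1.0], [622.0, 194.0, -2.0]] [168 102  50]
124 [[614.0, 209.0, -1.0], [614.0, 201.0, -1.0], [614.0, 194.0, -0.0]] [163 100  49]
136 [[605.0, 209.0, -0.0], [605.0, 202.0, -0.0], [605.0, 194.0, -0.0]] [164  99  49]
148 [[596.0, 209.0, -1.0], [598.0, 202.0, 14.0], [596.0, 194.0, -1.0]] [18 15 15]
160 [[587.0, 210.0, -0.0], [589.0, 202.0, 16.0], [587.0, 194.0, 0.0]] [23 21 23]
172 [[578.0, 210.0, 1.0], [581.0, 202.0, 18.0], [577.0, 194.0, -0.0]] [21 19 20]
184 [[574.0, 209.0, 26.0], [574.0, 202.0, 27.0], [574.0, 195.0, 27.0]] [213 204 187]
196 [[565.0, 209.0, 26.0], [565.0, 202.0, 26.0], [565.0, 195.0, 27.0]] [213 203 187]
208 [[556.0, 210.0, 27.0], [556.0, 202.0, 26.0], [555.0, 195.0, 25.0]] [210 202 184]
220 [[548.0, 210.0, 27.0], [548.0, 203.0, 28.0], [546.0, 195.0, 24.0]] [96 92 81]
232 [[553.0, 209.0, 63.0], [551.0, 203.0, 58.0], [552.0, 197.0, 62.0]] [81 78 71]
244 [[553.0, 208.0, 80.0], [551.0, 203.0, 76.0], [552.0, 197.0, 79.0]] [43 41 39]
256 [[551.0, 208.0, 91.0], [547.0, 203.0, 83.0], [551.0, 198.0, 91.0]] [43 41 37]
268 [[574.0, 205.0, 145.0], [574.0, 202.0, 145.0], [574.0, 199.0, 145.0]] [40 41 42]
280 [[571.0, 205.0, 146.0], [571.0, 202.0, 146.0], [571.0, 199.0, 147.0]] [51 51 52]
292 [[542.0, 207.0, 108.0], [542.0, 203.0, 109.0], [542.0, 198.0, 109.0]] [106 103  89]
304 [[536.0, 208.0, 109.0], [536.0, 203.0, 109.0], [535.0, 198.0, 108.0]] [104 100  91]
316 [[565.0, 205.0, 155.0], [566.0, 203.0, 156.0], [565.0, 200.0, 155.0]] [127 106  71]
328 [[565.0, 205.0, 159.0], [566.0, 203.0, 160.0], [566.0, 200.0, 160.0]] [65 51 25]
```

View pics/w2.png

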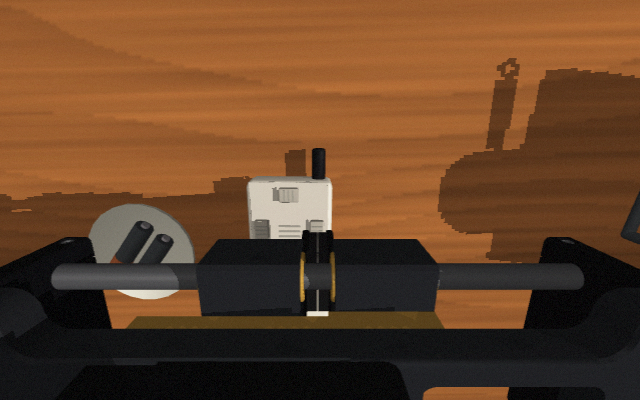

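The tip is visibly about 20 mm above the clip while the XY position is right, so I'll keep descending and watch the force.

>>> move_arm(increments="0 0 -2 0 0 0 255;0 0 -2 0 0 0 255;0 0 -2 0 0 0 255;0 0 -2 0 0 0 255;0 0 0 0 0 0 255;0 0 0 0 0 0 255;0 0 0 0 0 0 255;0 0 0 0 0 0 255")

```text
time: 6.4
position: [0.5421, 0.2045, 0.0134]
tool_rot: [-3.141, 0.033, -0.0]
ft_force: [-0.8, 0.2, 0.4]
grip_width: 0.006
grip_force: 0.0
```

```bash
python3 - <<'E'
from h import *
st();p=ctrl.get_image('wrist');w=cloud(p)
for v in range(206,262,4): print(v,[np.round(w[v,u]*1000).tolist() for u in(312,324)],p['frame'][v,312])
E
```

```text
t 6.4 p [542.1 204.5  13.4] zt [ 0.  0. -1.] yt [-0.021 -1.    -0.   ] q [-0.34  0.32 -0.07  1.82  0.03  1.01 -2.02] F [-0.8  0.2  0.4] gw 0.006 gf 0.0
206 [[560.0, 207.0, 26.0], [560.0, 198.0, 26.0]] [212 202 185]
210 [[nan, nan, nan], [557.0, 198.0, 27.0]] [208 199 184]
214 [[554.0, 207.0, 26.0], [554.0, 198.0, 27.0]] [212 202 187]
218 [[552.0, 207.0, 27.0], [551.0, 198.0, 25.0]] [211 200 185]
222 [[549.0, 207.0, 26.0], [548.0, 198.0, 25.0]] [209 201 185]
226 [[547.0, 207.0, 30.0], [546.0, 199.0, 27.0]] [168 160 145]
230 [[544.0, 207.0, 31.0], [542.0, 199.0, 26.0]] [145 140 126]
234 [[551.0, 206.0, 54.0], [551.0, 199.0, 55.0]] [14 11 11]
238 [[551.0, 206.0, 60.0], [551.0, 199.0, 61.0]] [12 15 12]
242 [[552.0, 206.0, 67.0], [551.0, 199.0, 67.0]] [11 10  9]
246 [[551.0, 206.0, 72.0], [551.0, 199.0, 72.0]] [14 14 12]
250 [[552.0, 206.0, 77.0], [551.0, 200.0, 76.0]] [17 16 17]
254 [[551.0, 206.0, 81.0], [551.0, 200.0, 81.0]] [14 12 15]
258 [[551.0, 206.0, 85.0], [551.0, 200.0, 86.0]] [20 21 22]
```

>>> move_arm(increments="0 0 -3 0 0 0 255;0 0 -3 0 0 0 255;0 0 -2 0 0 0 255;0 0 -2 0 0 0 255;0 0 -1 0 0 0 255;0 0 0 0 0 0 255;0 0 0 0 0 0 255;0 0 0 0 0 0 255")

```text
time: 7.12
position: [0.5421, 0.2045, 0.0024]
tool_rot: [-3.141, 0.033, -0.0]
ft_force: [0.1, -0.5, -0.1]
grip_width: 0.005
grip_force: 0.0
```

```bash
python3 - <<'E'
from h import *
print(ctrl.grip_point_offset)
st();p=ctrl.get_image('wrist');w=cloud(p)
for v in range(222,250,3): print(v,[np.round(w[v,u]*1000).tolist() for u in(312,324)],p['frame'][v,312])
E
```

```text
0.0187
t 7.12 p [542.1 204.5   2.4] zt [ 0.  0. -1.] yt [-0.021 -1.    -0.   ] q [-0.34  0.33 -0.07  1.82  0.03  0.99 -2.02] F [ 0.1 -0.5 -0.1] gw 0.005 gf 0.0
222 [[553.0, 207.0, 27.0], [552.0, 199.0, 26.0]] [211 201 187]
225 [[551.0, 207.0, 28.0], [550.0, 199.0, 25.0]] [212 201 187]
228 [[549.0, 207.0, 27.0], [548.0, 199.0, 26.0]] [208 199 183]
231 [[547.0, 207.0, 29.0], [547.0, 199.0, 28.0]] [119 113 102]
234 [[551.0, 206.0, 43.0], [551.0, 199.0, 44.0]] [15 15 20]
237 [[551.0, 206.0, 47.0], [551.0, 199.0, 48.0]] [17 14 18]
240 [[551.0, 206.0, 52.0], [551.0, 199.0, 52.0]] [16 15 17]
243 [[551.0, 206.0, 56.0], [551.0, 199.0, 56.0]] [16 11 15]
246 [[552.0, 206.0, 61.0], [551.0, 199.0, 61.0]] [17 14 15]
249 [[551.0, 206.0, 64.0], [551.0, 200.0, 64.0]] [15 14 16]
```

Fingertips are about 38 mm behind the reported TCP. I'll take that as the working tool offset and continue down.

>>> move_arm(increments="0 0 -3 0 0 0 255;0 0 -3 0 0 0 255;0 0 -2 0 0 0 255;0 0 -1 0 0 0 255;0 0 -1 0 0 0 255;0 0 -1 0 0 0 255;0 0 0 0 0 0 255;0 0 0 0 0 0 255")

```text
time: 7.83
position: [0.5417, 0.2043, -0.0087]
tool_rot: [3.141, -0.033, -0.001]
ft_force: [-2.6, 0.0, 3.4]
grip_width: 0.002
grip_force: 1.6
```

>>> move_arm(increments="0 0 -1 0 0 0 255;0 0 0 0 0 0 255;0 0 -1 0 0 0 255;0 0 0 0 0 0 255;0 0 -1 0 0 0 255;0 0 0 0 0 0 255;0 0 0 0 0 0 255;0 0 0 0 0 0 255")

```text
time: 8.5
position: [0.5419, 0.2045, -0.0109]
tool_rot: [3.141, -0.033, -0.0]
ft_force: [-4.7, -2.3, 9.0]
grip_width: 0.006
grip_force: 4.5
```

>>> move_arm(increments="0 0 -1 0 0 0 255;0 0 0 0 0 0 255;0 0 -1 0 0 0 255;0 0 0 0 0 0 255;0 0 0 0 0 0 255;0 0 0 0 0 0 255;0 0 0 0 0 0 255;0 0 0 0 0 0 255")

```text
time: 9.17
position: [0.542, 0.2045, -0.0111]
tool_rot: [3.141, -0.033, -0.0]
ft_force: [-8.7, -3.9, 19.7]
grip_width: 0.01
grip_force: 10.0
```

Right clip home: it stopped dead at -11.1 with 20 N. Next: left clip.

>>> move_arm(increments="0 0 20 0 0 0 255;0 13 0 0 0 0 255;0 13 0 0 0 0 255;0 13 0 0 0 0 255;0 0 -4 0 0 0 255;0 0 -4 0 0 0 255;0 0 -3 0 0 0 255;0 0 0 0 0 0 255")

```text
time: 9.83
position: [0.541, 0.2421, -0.0066]
tool_rot: [3.139, -0.034, -0.004]
ft_force: [-0.9, 0.1, 0.1]
grip_width: 0.008
grip_force: 0.0
```

>>> move_arm(increments="0 0 -2 0 0 0 255;0 0 -2 0 0 0 255;0 0 -1.5 0 0 0 255;0 0 -1.5 0 0 0 255;0 0 -1 0 0 0 255;0 0 -1 0 0 0 255;0 0 0 0 0 0 255;0 0 0 0 0 0 255")

```text
time: 10.5
position: [0.5421, 0.2426, -0.0111]
tool_rot: [3.14, -0.034, -0.0]
ft_force: [-7.4, -4.0, 17.8]
grip_width: 0.008
grip_force: 9.0
```

Left clip home as well. Next: top clip.

>>> move_arm(increments="0 0 20 0 0 0 255;8.5 -6.5 0 0 0 0 255;8.5 -6.5 0 0 0 0 255;8.5 -6.5 0 0 0 0 255;0 0 -4 0 0 0 255;0 0 -4 0 0 0 255;0 0 -3 0 0 0 255;0 0 0 0 0 0 255")

```text
time: 11.17
position: [0.5658, 0.224, -0.0066]
tool_rot: [3.141, -0.032, -0.005]
ft_force: [-0.5, -0.4, -0.2]
grip_width: 0.005
grip_force: 0.0
```

>>> move_arm(increments="0 0 -2 0 0 0 255;0 0 -2 0 0 0 255;0 0 -1.5 0 0 0 255;0 0 -1.5 0 0 0 255;0 0 -1 0 0 0 255;0 0 -1 0 0 0 255;0 0 0 0 0 0 255;0 0 0 0 0 0 255")

```text
time: 11.83
position: [0.5671, 0.2245, -0.0111]
tool_rot: [-3.141, 0.032, 0.001]
ft_force: [-7.1, -2.4, 16.5]
grip_width: 0.005
grip_force: 8.5
```

All three are home. Next I'll lift, half-open and move over the foot, checking the monitor and clips on the way.

>>> move_arm(increments="0 0 30 0 0 0 255;0 0 30 0 0 0 220;-18 0 10 0 0 0 180;-19 0 0 0 0 0 150;-19 0 0 0 0 0 150;-19 1 0 0 0 0 150;-19 1 0 0 0 0 150;-19 0 0 0 0 0 150")

```text
time: 12.5
position: [0.4539, 0.2263, 0.0563]
tool_rot: [-3.141, 0.032, -0.002]
ft_force: [0.7, 0.1, 0.8]
grip_width: 0.391
grip_force: 0.0
```

```bash
python3 - <<'E'
from h import *
st()
p=ctrl.get_image('wrist');save(p,'w3.png');w=cloud(p)
x,y,z=w[...,0],w[...,1],w[...,2]
m=(x>.42)&(x<.60)&(y>.17)&(y<.28)&(z>.021)&(z<.0295)
k,l,s,c=cv2.connectedComponentsWithStats(cv2.morphologyEx(m.astype('uint8'),cv2.MORPH_CLOSE,np.ones((9,9))))
i=1+np.argmax(s[1:,4]); q=w[m&(l==i)]
rect=cv2.minAreaRect(q[:,:2].astype('f4')*1000);print(rect,np.median(q[:,2]),cv2.boxPoints(rect).round().tolist())
for cx,cy in((541,244),(540.5,204),(567.5,223),(560,244)):
    print(cx,cy,np.nanmedian(z[(abs(x*1000-cx)<3)&(abs(y*1000-cy)<3)])*1000)
E
```

```text
t 12.5 p [453.9 226.3  56.3] zt [ 0.001  0.    -1.   ] yt [-0.021 -1.    -0.   ] q [-0.4   0.13 -0.12  1.95  0.02  1.06 -2.12] F [0.7 0.1 0.8] gw 0.391 gf 0.0
((510.9978332519531, 224.70201110839844), (61.78719711303711, 129.32591247558594), 88.5941162109375) 0.025906707366756335 [[446.0, 195.0], [575.0, 192.0], [576.0, 254.0], [447.0, 257.0]]
541 244 26.69383822243046
540.5 204 26.81149217699022
567.5 223 26.826954720021725
560 244 26.3842041601626
```

View pics/w3.png

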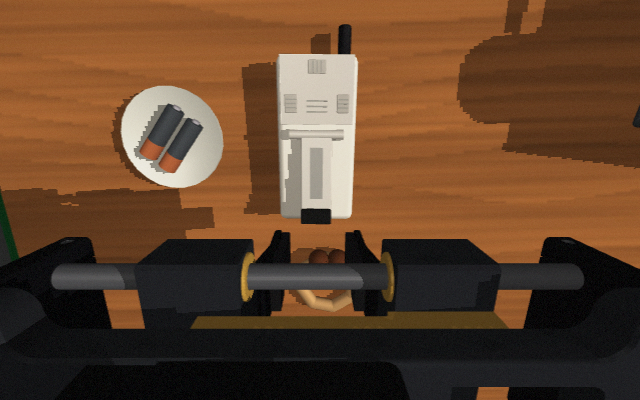

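The wrist image shows the clips flush at (316,66), (290,102) and (342,102), and the foot at (316,215) centred between the finger tips at 280 and 352. Next: descend and grip the foot.

>>> move_arm(increments="0 0 -20 0 0 0 150;0 0 -20 0 0 0 150;0 0 -18 0 0 0 150;0 0 -5 0 0 0 150;0 0 -3 0 0 0 150;0 0 0 0 0 0 150;0 0 0 0 0 0 200;0 0 0 0 0 0 200", grip_force=12)

```text
time: 13.22
position: [0.4556, 0.2265, -0.0086]
tool_rot: [-3.14, 0.033, -0.003]
ft_force: [0.3, 0.7, -0.1]
grip_width: 0.334
grip_force: 0.0
```

>>> move_arm(increments="0 0 0 0 0 0 220;0 0 0 0 0 0 220;0 0 0 0 0 0 220;0 0 0 0 0 0 220;0 0 0 0 0 0 220;0 0 0 0 0 0 220;0 0 0 0 0 0 220;0 0 0 0 0 0 220")

```text
time: 13.88
position: [0.4551, 0.2263, -0.0094]
tool_rot: [-3.141, 0.033, -0.002]
ft_force: [2.7, 1.4, 1.2]
grip_width: 0.277
grip_force: 12.0
```

Gripped at 24 mm wide, which is the foot. Next I'll swing it about the hinge axis, turning the tool along with it.

>>> move_arm(increments="-2 0 3.35 0.08 3 0 220;-1.8 0 3.45 0.08 3 0 220;-1.6 0 3.55 0.08 3 0 220;-1.4 0 3.6 0.08 3 0 220;-1.25 0 3.7 0.08 3 0 220;-1.05 0 3.75 0.08 3 0 220;-0.85 0 3.8 0.08 3 0 220;-0.65 0 3.85 0.08 3 0 220")

```text
time: 14.55
position: [0.442, 0.2259, 0.0196]
tool_rot: [-3.065, 0.031, 0.662]
ft_force: [-1.5, 1.7, 1.4]
grip_width: 0.27
grip_force: 12.0
```

```bash
python3 - <<'E'
from h import *
st()
E
```

```text
t 14.55 p [442.  225.9  19.6] zt [-0.413  0.01  -0.911] yt [-0.021 -1.    -0.002] q [-0.31  0.48 -0.1   1.65 -0.13  1.4  -1.95] F [-1.5  1.7  1.4] gw 0.27 gf 12.0
```

>>> move_arm(increments="-0.45 0 3.73 0.08 2.9 0 220;-0.25 0 3.76 0.08 2.9 0 220;-0.05 0 3.76 0.08 2.9 0 220;0.15 0 3.75 0.08 2.9 0 220;0.3 0 3.75 0.08 2.9 0 220;0.5 0 3.73 0.08 2.9 0 220;0.7 0 3.7 0.08 2.9 0 220;0.6 0 2.5 0.05 2 0 220")

```text
time: 15.22
position: [0.444, 0.2254, 0.0479]
tool_rot: [-2.873, 0.03, 1.241]
ft_force: [-2.7, 0.2, 1.7]
grip_width: 0.273
grip_force: 12.0
```

>>> move_arm(increments="0 0 0 0 0 0 220;0 0 0 0 0 0 220;0 0 0 0 0 0 220;0 0 0 0 0 0 220;0 0 0 0 0 0 220;0 0 0 0 0 0 220;0 0 0 0 0 0 220;0 0 0 0 0 0 220")

```text
time: 15.88
position: [0.4454, 0.226, 0.0482]
tool_rot: [-2.877, 0.03, 1.23]
ft_force: [-0.8, -0.3, -1.7]
grip_width: 0.277
grip_force: 12.0
```

```bash
python3 - <<'E'
from h import *
st()
p=ctrl.get_image('wrist');w=cloud(p)
x,y,z=[w[...,i]*1000 for i in range(3)]
for cx in (535,550,570): print(cx,[round(float(np.nanmedian(z[(abs(x-cx)<3)&(abs(y-cy)<4)])),1) for cy in(250,232,215,198)])
p=ctrl.get_image('side');w=cloud(p)
x,y,z=[w[...,i]*1000 for i in range(3)]
for cx in (455,470,490,530,560): print(cx,[round(float(np.nanmedian(z[(abs(x-cx)<3)&(abs(y-cy)<4)])),1) for cy in(250,245)])
E
```

```text
t 15.88 p [445.4 226.   48.2] zt [-0.723  0.019 -0.691] yt [-0.023 -1.    -0.004] q [-0.25  0.77 -0.1   1.32 -0.21  1.81 -1.92] F [-0.8 -0.3 -1.7] gw 0.277 gf 12.0
535 [28.3, 28.6, 28.5, 28.2]
550 [27.6, 27.7, 27.7, 27.8]
570 [132.2, 131.1, 131.4, 133.2]
455 [28.8, 31.0]
470 [31.9, 83.0]
490 [80.1, 87.5]
530 [93.7, 158.7]
560 [153.7, 177.7]
```

Stand out at its stop: the monitor's bottom end began to lift about 2°. Next I'll back off that overdrive, release and retreat along the tool axis.

>>> move_arm(increments="-0.3 0 -1.2 0 -1 0 220;-0.2 0 -0.8 0 -0.6 0 220;0 0 0 0 0 0 220;0 0 0 0 0 0 150;0 0 0 0 0 0 80;0 0 0 0 0 0 0;9.4 0 9 0 0 0 0;9.4 0 9 0 0 0 0")

```text
time: 16.65
position: [0.4632, 0.2259, 0.0642]
tool_rot: [-2.892, 0.029, 1.193]
ft_force: [0.7, 0.3, 0.2]
grip_width: 0.565
grip_force: 0.0
```

>>> move_arm(increments="9.4 0 9 0 0 0 0;9.4 0 9 0 0 0 0;9.4 0 9 0 0 0 0;9.4 0 9 0 0 0 0;9.4 0 9 0 0 0 0;9.4 0 9 0 0 0 0;0 0 0 0 0 0 0;0 0 0 0 0 0 0")

```text
time: 17.32
position: [0.5205, 0.226, 0.1179]
tool_rot: [-2.893, 0.03, 1.189]
ft_force: [0.5, 1.0, -0.4]
grip_width: 0.994
grip_force: 0.0
```

```bash
cat > kin.py <<'E'
import numpy as np, itertools
from scipy.spatial.transform import Rotation as R
from scipy.optimize import least_squares
RZ=lambda a:R.from_euler('z',a).as_matrix()
RY=lambda a:R.from_euler('y',a).as_matrix()
def fk(q,P,sg):
    h,L1,a1,L2,a2,L3,off,ax=P; q=np.array(q)*sg
    p=np.array([0,0,h]);A=RZ(q[0])@RY(q[1])@RZ(q[2]); p=p+A@[a1,0,L1]
    A=A@RY(q[3]); p=p+A@[-a1,0,0]; A=A@RZ(q[4]); p=p+A@[0,0,L2]; A=A@RY(q[5]); p=p+A@[a2,0,0]; A=A@RZ(q[6]+off); p=p+A@[0,0,L3]
    return p,A
E
python3 - <<'E'
from h import *
st()
from kin import *
D=[eval(l) for l in open('log.txt')]
best=None
for s in itertools.product([1,-1],repeat=4):
    sg=np.array([s[0],1,s[1],1,s[2],1,s[3]])
    def res(P):
        r=[]
        for q,p,o in D:
            pp,A=fk(q,P,sg); r+=list((pp-p)*10)+list(R.from_matrix(A.T@Rm(o)).as_rotvec())
        return r
    for o0 in(0,1.57,3.14,-1.57):
        f=least_squares(res,[.35,.4,0,.4,0,.3,o0,0])
        if best is None or f.cost<best[0]: best=(f.cost,sg,f.x)
print(best, np.abs(np.array(best and 0)).max())
np.savez('kin.npz',sg=best[1],P=best[2])
p=ctrl.get_image('wrist');save(p,'w4.png');w=cloud(p)
x,y,z=w[...,0],w[...,1],w[...,2]
m=(x>.42)&(x<.60)&(y>.17)&(y<.28)&(z>.021)&(z<.0285)
q=w[m];rect=cv2.minAreaRect(q[:,:2].astype('f4')*1000);print(rect)
p=ctrl.get_image('side');save(p,'s4.png');w=cloud(p);x,y,z=w[...,0],w[...,1],w[...,2]
m=(x>.44)&(x<.53)&(abs(y-.226)<.016)&(z>.034)&(z<.11);q=w[m]*1000
print(len(q),np.percentile(q,[2,50,98],axis=0).round()); o=np.argsort(-q[:,2])[:15];print(q[o].mean(0))
print([ (n,[(np.round(r['centre'],3),r['score']) for r in ctrl.find_in(n,p)[:1]]) for n in('kickstand','stand_foot')])
E
```

```text
t 17.32 p [520.5 226.  117.9] zt [-0.703  0.02  -0.711] yt [-0.023 -1.    -0.005] q [-0.25  0.84 -0.09  1.04 -0.2   2.   -1.94] F [ 0.5  1.  -0.4] gw 0.994 gf 0.0
(np.float64(0.25681966965125463), array([-1,  1, -1,  1, -1,  1, -1]), array([0.19596508, 0.41912619, 0.05052766, 0.48386485, 0.03898453,
       0.35247776, 1.57079632, 0.        ])) 0
((513.71142578125, 223.01211547851562), (61.770538330078125, 129.298583984375), 89.35871887207031)
101 [[468. 215.  35.]
 [482. 233.  66.]
 [519. 240.  82.]]
[472.59380726 228.71977515  80.56398049]
[('kickstand', [(array([0.486, 0.229, 0.065]), 0.6)]), ('stand_foot', [(array([0.484, 0.235, 0.066]), 0.53)])]
```

```bash
python3 - <<'E'
from h import *
from kin import *
D=[eval(l) for l in open('log.txt')]
sg=np.load('kin.npz')['sg']
for q,p,o in D:
    A=fk(q,np.load('kin.npz')['P'],sg)[1]; print(np.round(R.from_matrix(A.T@Rm(o)).as_rotvec(),3))
# general fit: offsets for each link (all 3 comps at base, elbow, wrist)
def fk2(q,P,sg):
    q=np.array(q)*sg; b,e1,e2,w1,w2,t=P.reshape(6,3)[:,:]
    A=RZ(q[0]);p=A@b;A=A@RY(q[1])@RZ(q[2]);p=p+A@e1;A=A@RY(q[3])@RZ(q[4]);p=p+A@w1;A=A@RY(q[5]);p=p+A@w2;A=A@RZ(q[6]+np.pi/2);p=p+A@t
    return p,A
def res(P): return np.concatenate([fk2(q,P,sg)[0]-p for q,p,o in D]+[1e-3*(P-P0)])
P0=np.array([0,0,.3,0,0,.4,0,0,0,0,0,.4,0,0,0,0,0,.35])
f=least_squares(res,P0);print(f.x.reshape(6,3).round(3));r=f.fun[:-18].reshape(-1,3)*1000;print(r.round(1))
E
```

```text
[-0.  0.  0.]
[-0. -0.  0.]
[0. 0. 0.]
[-0.  0.  0.]
[-0.  0.  0.]
[-0.  0.  0.]
[-0. -0.  0.]
[-0.  0.  0.]
[0. 0. 0.]
[[ 0.    -0.015  0.25 ]
 [ 0.    -0.011  0.468]
 [ 0.     0.    -0.   ]
 [-0.    -0.     0.513]
 [ 0.    -0.     0.028]
 [ 0.     0.     0.378]]
[[ 0.  0. -0.]
 [ 0.  0.  0.]
 [-0. -0.  0.]
 [-0. -0.  0.]
 [-0. -0.  0.]
 [-0. -0.  0.]
 [-0.  0. -0.]
 [ 0.  0.  0.]
 [-0. -0. -0.]]
```

```bash
cat >> kin.py <<'E'
from h import Rm
D=[eval(l) for l in open('log.txt')]
SG=np.array([-1,1,-1,1,-1,1,-1])
def fk2(q,P):
    q=np.array(q)*SG; b,e1,e2,w1,w2,t=P.reshape(6,3)
    A=RZ(q[0]);p=A@b;A=A@RY(q[1])@RZ(q[2]);p=p+A@e1;A=A@RY(q[3])@RZ(q[4]);p=p+A@w1;A=A@RY(q[5]);p=p+A@w2;A=A@RZ(q[6]+np.pi/2);p=p+A@t
    return p,A
P0=np.array([0,0,.3,0,0,.4,0,0,0,0,0,.4,0,0,0,0,0,.35])
PK=least_squares(lambda P:np.concatenate([fk2(q,P)[0]-p for q,p,o in D[:9]]+[1e-3*(P-P0)]),P0).x
LO=np.array([-2.86,-.3,-1.38,.06,-1.56,.09,-2.69])+.03;HI=np.array([2.86,2.09,1.24,2.45,4.7,2.05,2.69])-.03
def ik(p,A,q0):
    f=least_squares(lambda q:np.r_[(fk2(q,PK)[0]-p)*10,R.from_matrix(A.T@fk2(q,PK)[1]).as_rotvec()*3,1e-3*(q-q0)],np.clip(q0,LO+1e-3,HI-1e-3),bounds=(LO,HI))
    return f.x,np.linalg.norm(fk2(f.x,PK)[0]-p)*1000,np.degrees(R.from_matrix(A.T@fk2(f.x,PK)[1]).magnitude())
# tool orientation: yaw psi (monitor x dir), tilt a (deg, + = pointing back to robot). a=0: x_t=+x, y_t=-y, z_t down
def tool(psi,a): return RZ(np.radians(psi))@RY(np.radians(a))@np.diag([1.,-1,-1])
E
python3 - <<'E'
from kin import *
q0=np.array(D[-1][0])
d=.0567
for al in (0,15,30,40,46,52):
  for xg in(45,):
    A=tool(-.6,al); g=np.array([.5137+xg/1000,.2225,.013+ .0187*np.cos(np.radians(al))*0])
    tip=g+A[:,2]*.005; q,e,ea=ik(tip+A[:,2]*.038,A,q0); print('pick',al,xg,q.round(2),e.round(1),ea.round(1))
qr=q0.copy();qr[0]=.35;qr[6]=-1.2
for tf in (0,20,30,44,55,65,71):
    A=tool(-8.1,-tf); 
    for up in(0,): 
        g=np.array([.548,-.23,.178]);q,e,ea=ik(g+A[:,2]*.043,A,qr);print('place',tf,q.round(2),e.round(1),ea.round(1))
E
```

```text
pick 0 45 [-0.35  0.41 -0.09  1.79  0.04  0.94 -2.04] 0.0 0.0
pick 15 45 [-0.3   0.58 -0.08  1.56 -0.06  1.25 -1.94] 0.0 0.0
pick 30 45 [-0.27  0.78 -0.08  1.31 -0.12  1.55 -1.89] 0.0 0.0
pick 40 45 [-0.26  0.92 -0.08  1.15 -0.15  1.74 -1.88] 0.0 0.0
pick 46 45 [-0.25  1.   -0.08  1.05 -0.17  1.86 -1.89] 0.0 0.0
pick 52 45 [-0.24  1.09 -0.09  0.94 -0.2   1.98 -1.89] 0.0 0.0
place 0 [ 0.38  0.23 -0.03  1.66  0.01  1.25 -1.37] 0.0 0.0
place 20 [ 0.45  0.   -0.05  1.96 -0.12  0.84 -1.24] 0.0 0.0
place 30 [ 0.47 -0.09 -0.03  2.11 -0.26  0.64 -1.1 ] 0.0 0.0
place 44 [ 0.37 -0.18  0.12  2.3  -0.68  0.36 -0.65] 0.0 0.0
place 55 [ 0.43 -0.19  0.12  2.42 -1.53  0.32  0.22] 2.4 0.9
place 65 [-0.23 -0.27  0.83  2.42 -1.53  0.32  0.38] 19.5 7.5
place 71 [-0.23 -0.27  0.91  2.42 -1.53  0.43  0.45] 25.7 11.9
```

The kinematic model fits exactly, so tilts can be checked. Plan: grip near the top end with the tool tilted 50° back, then stand it upright on the riser with the tool 40° forward. Then regrip from above and lean it 21° back onto the stand.

>>> move_arm(increments="0.6 -0.5 -20 0 0.8 0.1 0;0.6 -0.5 -20 0 0.8 0.1 0;0.6 -0.5 -20 0 0.8 0.1 0;0.6 -0.5 -20 0 0.8 0.1 0;0.6 -0.5 -20 0 0.8 0.1 0;0.6 -0.5 -16 0 0.8 0.1 0;0.5 -0.1 -10 0 0.5 0.1 0;0 0 0 0 0 0 0")

```text
time: 18.18
position: [0.5223, 0.2222, -0.0112]
tool_rot: [-2.838, 0.014, 1.334]
ft_force: [-0.2, 1.0, -0.7]
grip_width: 1.0
grip_force: 0.0
```

```bash
python3 - <<'E'
from h import *
s,M=st(); t=np.array(s['position'])-.038*M[:,2]; print('tip',t*1000,'tilt',np.degrees(np.arctan2(-M[0,2],-M[2,2])))
p=ctrl.get_image('side');c=proj(p,[.53,.22,.05])[0].astype(int);print('tip px',proj(p,t).round())
f=p['frame'][c[1]-60:c[1]+60,c[0]-80:c[0]+80]
cv2.imwrite('pics/s5.png',cv2.cvtColor(cv2.resize(f,None,fx=4.5,fy=4.5,interpolation=cv2.INTER_CUBIC),cv2.COLOR_RGB2BGR))
E
```

```text
t 18.18 p [522.3 222.2 -11.2] zt [-0.77   0.009 -0.638] yt [-0.011 -1.    -0.001] q [-0.24  1.05 -0.09  0.99 -0.19  1.94 -1.89] F [-0.2  1.  -0.7] gw 1.0 gf 0.0
tip [551.50656448 221.88647606  13.09866172] tilt 50.33644754856547
tip px [[265. 277.]]
```

View pics/s5.png

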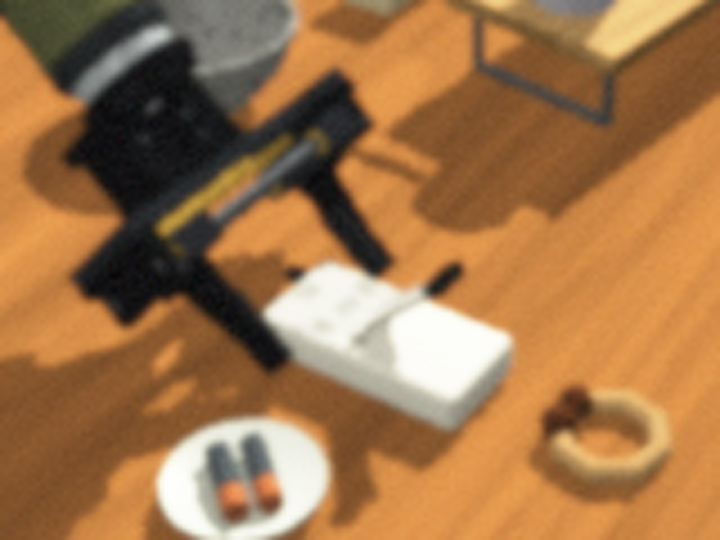

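The crop shows the stand swung out at (445,280) and the fingers straddling the monitor's top end, with the near tip at (275,360). Next: close on it.

>>> move_arm(increments="0 0 -2 0 0 0 0;0 0 0 0 0 0 80;0 0 0 0 0 0 110;0 0 0 0 0 0 110;0 0 0 0 0 0 110;0 0 0 0 0 0 110;0 0 0 0 0 0 110;0 0 0 0 0 0 110", grip_force=40)

```text
time: 18.9
position: [0.5245, 0.2232, -0.0093]
tool_rot: [-2.84, 0.012, 1.324]
ft_force: [0.4, 0.8, 2.2]
grip_width: 0.71
grip_force: 39.9
```

>>> move_arm(increments="0 0 4 0 0 0 110;0 0 4 0 0 0 110;0 0 5 0 0 0 110;0 0 5 0 0 0 110;0 0 0 0 0 0 110;0 0 0 0 0 0 110;0 0 0 0 0 0 110;0 0 0 0 0 0 110")

```text
time: 19.57
position: [0.5241, 0.2228, 0.0077]
tool_rot: [-2.84, 0.013, 1.325]
ft_force: [-0.3, -0.1, -2.1]
grip_width: 0.707
grip_force: 39.9
```

```bash
python3 - <<'E'
from h import *
s,M=st()
p=ctrl.get_image('side');w=cloud(p)
x,y,z=[w[...,i]*1000 for i in range(3)]
m=(x>430)&(x<530)&(y>246)&(y<262)&(z>6)&(z<48)   # near side wall / top edge
for cx in range(440,540,12):
    k=(abs(x-cx)<4)&(y>236)&(y<250)&(z>20)&(z<80); print(cx,k.sum(),np.round(np.median(z[k]),1) if k.sum() else '')
p=ctrl.get_image('wrist');w=cloud(p);x,y,z=[w[...,i]*1000 for i in range(3)]
for cx in range(446,590,10):
    k=(abs(x-cx)<4)&(y>198)&(y<248)&(z>20)&(z<80); print('w',cx,k.sum(),np.round(np.median(z[k]),1) if k.sum() else '')
E
```

```text
t 19.57 p [524.1 222.8   7.7] zt [-0.766  0.01  -0.642] yt [-0.011 -1.    -0.003] q [-0.24  1.03 -0.09  0.98 -0.19  1.96 -1.9 ] F [-0.3 -0.1 -2.1] gw 0.707 gf 39.9
440 0 
452 25 40.1
464 12 42.6
476 13 42.2
488 18 43.0
500 16 43.0
512 20 43.4
524 8 44.2
536 13 43.3
w 446 0 
w 456 0 
w 466 0 
w 476 0 
w 486 0 
w 496 90 68.9
w 506 378 62.3
w 516 172 54.9
w 526 0 
w 536 0 
w 546 0 
w 556 18 43.2
w 566 247 43.4
w 576 3707 33.7
w 586 79 33.7
```

Lift is firm and level (back at 43 mm throughout). Next I'll plan the carry path over the cup with the model.

```bash
cat > plan.py <<'E'
from h import *
from kin import *
def plan(W,N,q0,off=None,psi0=None):
    # W: list of (x,y,z mm, psi, tilt), N rows per segment
    rows=[];poses=[];q=np.array(q0);prev=W[0];mx=0
    for a,b,n in zip(W[:-1],W[1:],N):
        a=np.array(a,float);b=np.array(b,float)
        for i in range(1,n+1):
            c=a+(b-a)*i/n; A=tool(c[3],c[4]);Ap=tool(prev[3],prev[4])
            rv=np.degrees(R.from_matrix(A@Ap.T).as_rotvec()); rows.append(np.r_[c[:3]-np.array(prev)[:3],rv])
            qn,e,ea=ik(c[:3]/1000,A,q); v=np.abs(qn-q)/np.array([2.57,2.57,3.14,3.14,3.14,3.14,3.14])*12
            poses.append((c,e,ea,v.max())); q=qn; prev=c
    print('max vel frac',max(p[3] for p in poses),'err',max(p[1] for p in poses),max(p[2] for p in poses),'q end',q.round(2))
    for i in range(0,len(rows),8): print(';'.join(' '.join(f'{v:.1f}' for v in r) for r in rows[i:i+8]))
    return poses
E
python3 - <<'E'
from plan import *
s=ctrl.get_state()
W=[(524.1,222.8,7.7,-.6,50),(545,180,175,-1.5,16),(585,-60,255,-5,-12),(609,-239,215,-8.1,-40),(609,-239,160,-8.1,-40)]
ps=plan(W,[14,14,12,8],s['joint_positions'])
# lowest monitor pts
box=np.array([[x,y,z] for x in(-65,65) for y in(-31,31) for z in(0,26)]+[[-43,0,79]])-[10.8,0,-9.5]
for c,e,ea,v in ps[::2]:
    B=RZ(np.radians(c[3]))@RY(np.radians(c[4]-50)); w=box@B.T+c[:3]; print(c.round(),'low z',w[:,2].min().round(),'y',w[:,1].min().round(),w[:,1].max().round(),'x',w[:,0].min().round(),round(v,2))
E
```

```text
max vel frac 0.3030131883214101 err 6.539583613103549e-06 2.9521960774486873e-06 q end [ 0.01 -0.13  0.42  2.18 -0.34  0.43 -1.  ]
1.5 -3.1 12.0 -0.0 -2.4 -0.1;1.5 -3.1 11.9 -0.0 -2.4 -0.1;1.5 -3.1 12.0 -0.0 -2.4 -0.1;1.5 -3.1 12.0 -0.0 -2.4 -0.1;1.5 -3.1 11.9 -0.0 -2.4 -0.1;1.5 -3.1 12.0 -0.0 -2.4 -0.1;1.5 -3.1 12.0 -0.0 -2.4 -0.1;1.5 -3.1 12.0 -0.0 -2.4 -0.1
1.5 -3.1 11.9 -0.0 -2.4 -0.1;1.5 -3.1 12.0 -0.1 -2.4 -0.1;1.5 -3.1 12.0 -0.1 -2.4 -0.1;1.5 -3.1 11.9 -0.1 -2.4 -0.1;1.5 -3.1 11.9 -0.1 -2.4 -0.1;1.5 -3.1 12.0 -0.1 -2.4 -0.1;2.9 -17.1 5.7 -0.1 -2.0 -0.2;2.9 -17.1 5.7 -0.1 -2.0 -0.2
2.9 -17.1 5.7 -0.1 -2.0 -0.2;2.9 -17.1 5.7 -0.1 -2.0 -0.2;2.9 -17.1 5.7 -0.1 -2.0 -0.2;2.9 -17.1 5.7 -0.1 -2.0 -0.2;2.9 -17.1 5.7 -0.1 -2.0 -0.2;2.9 -17.1 5.7 -0.1 -2.0 -0.2;2.9 -17.1 5.7 -0.1 -2.0 -0.2;2.9 -17.1 5.7 -0.1 -2.0 -0.2
2.9 -17.1 5.7 -0.1 -2.0 -0.2;2.9 -17.1 5.7 -0.2 -2.0 -0.2;2.9 -17.1 5.7 -0.2 -2.0 -0.2;2.9 -17.1 5.7 -0.2 -2.0 -0.2;2.0 -14.9 -3.3 -0.2 -2.3 -0.3;2.0 -14.9 -3.3 -0.2 -2.3 -0.3;2.0 -14.9 -3.3 -0.2 -2.3 -0.3;2.0 -14.9 -3.3 -0.2 -2.3 -0.3
2.0 -14.9 -3.3 -0.3 -2.3 -0.3;2.0 -14
[... 1333 characters left out ...]
 -14.] low z 187.0 y -107.0 -38.0 x 484.0 0.21
[ 591. -105.  245.   -6.  -19.] low z 178.0 y -137.0 -68.0 x 490.0 0.21
[ 595. -135.  238.   -6.  -24.] low z 168.0 y -166.0 -98.0 x 496.0 0.22
[ 599. -164.  232.   -7.  -28.] low z 159.0 y -195.0 -128.0 x 502.0 0.22
[ 603. -194.  225.   -7.  -33.] low z 151.0 y -225.0 -158.0 x 509.0 0.23
[ 607. -224.  218.   -8.  -38.] low z 143.0 y -254.0 -188.0 x 517.0 0.25
[ 609. -239.  208.   -8.  -40.] low z 132.0 y -268.0 -203.0 x 521.0 0.06
[ 609. -239.  194.   -8.  -40.] low z 119.0 y -268.0 -203.0 x 521.0 0.06
[ 609. -239.  181.   -8.  -40.] low z 105.0 y -268.0 -203.0 x 521.0 0.06
[ 609. -239.  167.   -8.  -40.] low z 91.0 y -268.0 -203.0 x 521.0 0.07
```

>>> move_arm(increments="1.5 -3.1 12 0 -2.4 -0.1 110;1.5 -3.1 12 0 -2.4 -0.1 110;1.5 -3.1 12 0 -2.4 -0.1 110;1.5 -3.1 12 0 -2.4 -0.1 110;1.5 -3.1 12 0 -2.4 -0.1 110;1.5 -3.1 12 0 -2.4 -0.1 110;1.5 -3.1 12 0 -2.4 -0.1 110;1.5 -3.1 12 0 -2.4 -0.1 110")

```text
time: 20.33
position: [0.536, 0.1978, 0.1047]
tool_rot: [-3.015, 0.031, 0.828]
ft_force: [-0.3, 0.1, -1.4]
grip_width: 0.708
grip_force: 39.9
```

>>> move_arm(increments="1.5 -3.1 12 0 -2.4 -0.1 110;1.5 -3.1 12 0 -2.4 -0.1 110;1.5 -3.1 12 0 -2.4 -0.1 110;1.5 -3.1 12 0 -2.4 -0.1 110;1.5 -3.1 12 -0.1 -2.4 -0.1 110;1.5 -3.1 12 -0.1 -2.4 -0.1 110;2.9 -17.1 5.7 -0.1 -2 -0.2 110;2.9 -17.1 5.7 -0.1 -2 -0.2 110")

```text
time: 21.0
position: [0.5504, 0.1462, 0.1884]
tool_rot: [-3.108, 0.05, 0.335]
ft_force: [-0.3, -0.8, -3.2]
grip_width: 0.711
grip_force: 39.9
```

>>> move_arm(increments="2.9 -17.1 5.7 -0.1 -2 -0.2 110;2.9 -17.1 5.7 -0.1 -2 -0.2 110;2.9 -17.1 5.7 -0.1 -2 -0.2 110;2.9 -17.1 5.7 -0.1 -2 -0.2 110;2.9 -17.1 5.7 -0.1 -2 -0.2 110;2.9 -17.1 5.7 -0.1 -2 -0.2 110;2.9 -17.1 5.7 -0.1 -2 -0.2 110;2.9 -17.1 5.7 -0.1 -2 -0.2 110")

```text
time: 21.67
position: [0.5732, 0.0079, 0.2331]
tool_rot: [-3.129, 0.097, -0.099]
ft_force: [0.2, 0.4, -1.8]
grip_width: 0.705
grip_force: 39.9
```

>>> move_arm(increments="2.9 -17.1 5.7 -0.1 -2 -0.2 110;2.9 -17.1 5.7 -0.2 -2 -0.2 110;2.9 -17.1 5.7 -0.2 -2 -0.2 110;2.9 -17.1 5.7 -0.2 -2 -0.2 110;2 -14.9 -3.3 -0.2 -2.3 -0.3 110;2 -14.9 -3.3 -0.2 -2.3 -0.3 110;2 -14.9 -3.3 -0.2 -2.3 -0.3 110;2 -14.9 -3.3 -0.2 -2.3 -0.3 110")

```text
time: 22.33
position: [0.5926, -0.1198, 0.242]
tool_rot: [3.077, -0.147, 0.567]
ft_force: [0.6, -0.1, -2.1]
grip_width: 0.709
grip_force: 39.9
```

>>> move_arm(increments="2 -14.9 -3.3 -0.3 -2.3 -0.3 110;2 -14.9 -3.3 -0.3 -2.3 -0.3 110;2 -14.9 -3.3 -0.3 -2.3 -0.3 110;2 -14.9 -3.3 -0.3 -2.3 -0.3 110;2 -14.9 -3.3 -0.3 -2.3 -0.3 110;2 -14.9 -3.3 -0.3 -2.3 -0.3 110;2 -14.9 -3.3 -0.3 -2.3 -0.3 110;2 -14.9 -3.3 -0.3 -2.3 -0.3 110")

```text
time: 23.0
position: [0.6086, -0.2386, 0.2152]
tool_rot: [2.913, -0.198, 1.043]
ft_force: [-0.0, 0.1, -2.2]
grip_width: 0.707
grip_force: 39.9
```

```bash
cat >> h.py <<'E'
def tilt(M): return np.degrees(np.arctan2(-np.hypot(M[0,2],M[1,2])*np.sign(M[0,2]),-M[2,2])), np.degrees(np.arctan2(M[0,1],-M[1,1]))
def monpts(s,M,psi,t):  # predicted monitor points from grip 1
    pass
E
python3 - <<'E'
from h import *
s,M=st();print('tilt,yaw',tilt(M))
for n in('scene','side'):
    p=ctrl.get_image(n);c=proj(p,[.57,-.23,.17])[0].astype(int)
    f=p['frame'][max(0,c[1]-70):c[1]+70,max(0,c[0]-90):c[0]+90]
    cv2.imwrite(f'pics/{n}6.png',cv2.cvtColor(cv2.resize(f,(540,420),interpolation=cv2.INTER_CUBIC),cv2.COLOR_RGB2BGR))
a=cv2.hconcat([cv2.imread('pics/scene6.png')[:,70:470],cv2.imread('pics/side6.png')[:,70:470]]);cv2.imwrite('pics/c6.png',a)
E
```

```text
t 23.0 p [ 608.6 -238.6  215.2] zt [ 0.629 -0.082 -0.773] yt [-0.134 -0.991 -0.004] q [ 0.08 -0.18  0.35  2.1  -0.25  0.57 -1.1 ] F [-0.   0.1 -2.2] gw 0.707 gf 39.9
tilt,yaw (np.float64(-39.38433134275711), np.float64(-7.6858816148281255))
```

View pics/c6.png

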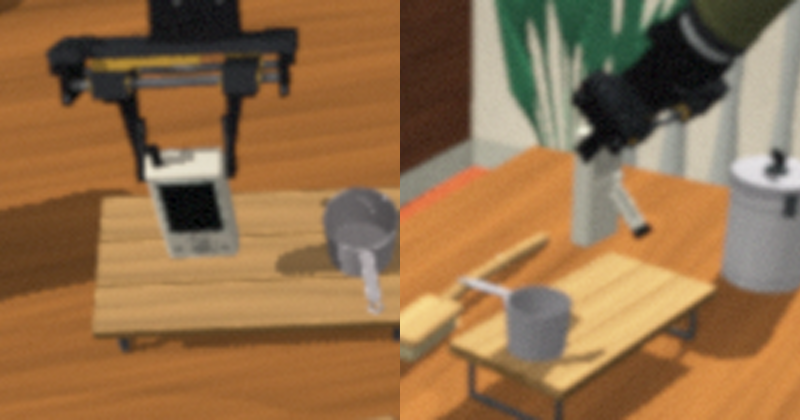

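The left view shows the monitor hanging upright with its screen forward at (190,215), clear of the cup. The right view shows the stand out behind it at (630,210). I'll measure its lean, yaw and heel.

```bash
cat >> h.py <<'E'
def screen(p,zlo,zhi):
    w=cloud(p);x,y,z=[w[...,i]*1000 for i in range(3)]
    m=(x>540)&(x<680)&(y>-310)&(y<-170)&(z>zlo)&(z<zhi)
    q=w[m]*1000
    best=None;rng=np.random.default_rng(0)
    for _ in range(400):
        a=q[rng.choice(len(q),3,False)];n=np.cross(a[1]-a[0],a[2]-a[0]);l=np.linalg.norm(n)
        if l<50: continue
        n/=l; n*=np.sign(n[0])
        if n[0]<.8: continue
        k=abs((q-a[0])@n)<2
        if best is None or k.sum()>best.sum(): best=k
    r=q[best];c=r.mean(0);n=np.linalg.svd(r-c)[2][2];n*=np.sign(n[0])
    v=np.array([n[1],-n[0],0]);v/=np.linalg.norm(v);u=np.cross(v,n)*1;u*=np.sign(u[2])
    a=(r-c)@v;b=(r-c)@u
    print('screen n',n.round(3),'yaw',np.degrees(np.arctan2(n[1],n[0])).round(2),'lean',np.degrees(np.arcsin(n[2])).round(2),'N',len(r),'c',c.round(1),
     'lat',np.percentile(a,[1,99]).round(1),'up',np.percentile(b,[.5,99.5]).round(1),'bottom',(c+u*np.percentile(b,.5)+v*np.percentile(a,[1,99]).mean()).round(1))
E
python3 - <<'E'
from h import *
for i in range(2): screen(ctrl.get_image('scene'),130,285)
p=ctrl.get_image('scene');w=cloud(p);x,y,z=[w[...,i]*1000 for i in range(3)]
m=(x>440)&(x<690)&(y>-370)&(y<0)&(abs(z-70)<4);q=w[m];k,l,s,c=cv2.connectedComponentsWithStats(m.astype('uint8'));i=1+np.argmax(s[1:,4]);rect=cv2.minAreaRect(w[l==i][:,:2].astype('f4')*1000);print(rect,cv2.boxPoints(rect).round().tolist())
E
```

```text
screen n [ 0.99  -0.142 -0.02 ] yaw -8.14 lean -1.12 N 578 c [ 597.1 -237.1  208.1] lat [-28.9  29.2] up [-66.8  60.3] bottom [ 595.8 -237.1  141.3]
screen n [ 0.99  -0.142 -0.015] yaw -8.18 lean -0.88 N 591 c [ 598.5 -235.4  210.1] lat [-28.4  28.8] up [-68.   58.3] bottom [ 597.4 -235.4  142.1]
((562.291259765625, -188.79434204101562), (300.0223388671875, 154.73062133789062), 82.02570343017578) [[465.0, -327.0], [618.0, -348.0], [660.0, -51.0], [506.0, -30.0]]
```

Yaw matches the riser. Next I'll correct the 1° lean and descend to the board.

>>> move_arm(increments="1 0 -12 0 -0.5 0 110;1 0 -12 0 -0.5 0 110;1 0 -12 0 0 0 110;1 0 -12 0 0 0 110;1 0 -10 0 0 0 110;0 0 -5 0 0 0 110;0 0 0 0 0 0 110;0 0 0 0 0 0 110")

```text
time: 23.92
position: [0.6154, -0.2379, 0.1537]
tool_rot: [2.903, -0.196, 1.069]
ft_force: [-0.4, 0.3, -2.2]
grip_width: 0.708
grip_force: 39.9
```

```bash
python3 - <<'E'
from h import *
s,M=st();print('tilt,yaw',tilt(M))
screen(ctrl.get_image('scene'),80,220)
E
```

```text
t 23.92 p [ 615.4 -237.9  153.7] zt [ 0.643 -0.082 -0.761] yt [-0.133 -0.991 -0.005] q [ 0.03 -0.11  0.41  2.18 -0.42  0.42 -0.92] F [-0.4  0.3 -2.2] gw 0.708 gf 39.9
tilt,yaw (np.float64(-40.41909939507698), np.float64(-7.6172553148702296))
screen n [ 0.99  -0.139 -0.002] yaw -7.98 lean -0.11 N 511 c [ 606.4 -235.3  147.4] lat [-28.8  28.5] up [-66.5  60.2] bottom [ 606.3 -235.1   80.9]
```

>>> move_arm(increments="0 0 -2 0 0 0 110;0 0 -2 0 0 0 110;0 0 -2 0 0 0 110;0 0 -1 0 0 0 110;0 0 -1 0 0 0 110;0 0 0 0 0 0 110;0 0 0 0 0 0 110;0 0 0 0 0 0 110")

```text
time: 24.63
position: [0.6163, -0.239, 0.1477]
tool_rot: [2.901, -0.198, 1.074]
ft_force: [-3.7, 1.5, 6.3]
grip_width: 0.707
grip_force: 39.9
```

Contact. I'll ease up 1 mm, open, and withdraw along the tool axis.

>>> move_arm(increments="0 0 1.2 0 0 0 110;0 0 0 0 0 0 110;0 0 0 0 0 0 90;0 0 0 0 0 0 70;0 0 0 0 0 0 40;0 0 0 0 0 0 0;0 0 0 0 0 0 0;0 0 0 0 0 0 0")

```text
time: 25.3
position: [0.6144, -0.2389, 0.1458]
tool_rot: [2.903, -0.198, 1.068]
ft_force: [-0.4, -0.1, 0.2]
grip_width: 0.943
grip_force: 0.0
```

```bash
python3 - <<'E'
from h import *
s,M=st();print('tilt,yaw',tilt(M))
screen(ctrl.get_image('scene'),80,210)
E
```

```text
t 25.3 p [ 614.4 -238.9  145.8] zt [ 0.642 -0.083 -0.762] yt [-0.134 -0.991 -0.005] q [ 0.02 -0.1   0.42  2.19 -0.45  0.4  -0.9 ] F [-0.4 -0.1  0.2] gw 0.943 gf 0.0
tilt,yaw (np.float64(-40.36101757702615), np.float64(-7.715688302977107))
screen n [ 0.991 -0.133  0.001] yaw -7.65 lean 0.08 N 484 c [ 606.3 -235.   143.2] lat [-29.2  28.7] up [-62.3  56.5] bottom [ 606.4 -234.8   80.9]
```

It stands upright by itself (lean 0.1°). The open fingers have room to swing about the pads, so next I'll turn the tool upright in place and regrip.

>>> move_arm(increments="-1.5 0.2 -1.1 0.4 2.8 0 0;-1.5 0.2 -1.1 0.4 2.8 0 0;-1.5 0.2 -1.1 0.4 2.8 0 0;-1.5 0.2 -1.1 0.4 2.8 0 0;-1.5 0.2 -1.1 0.4 2.8 0 0;-1.5 0.2 -1.1 0.4 2.8 0 0;-1.5 0.2 -1.1 0.4 2.8 0 0;-1.5 0.2 -1.1 0.4 2.8 0 0")

```text
time: 26.02
position: [0.6027, -0.2373, 0.1376]
tool_rot: [3.083, -0.213, 0.479]
ft_force: [0.0, 0.2, 0.5]
grip_width: 0.999
grip_force: 0.0
```

>>> move_arm(increments="-1.8 0.2 -0.3 0.4 2.8 0 0;-1.8 0.2 -0.3 0.4 2.8 0 0;-1.8 0.2 -0.3 0.4 2.8 0 0;-1.8 0.2 -0.3 0.4 2.8 0 0;-1.8 0.2 -0.3 0.4 2.8 0 0;-1.8 0.2 -0.3 0.4 2.8 0 0;-1.8 0.2 -0.3 0.4 2.8 0 0;0 0 0 0 0 0 0")

```text
time: 26.68
position: [0.5916, -0.2352, 0.1342]
tool_rot: [-3.123, 0.216, 0.057]
ft_force: [-0.4, -0.0, -0.9]
grip_width: 1.0
grip_force: 0.0
```

```bash
python3 - <<'E'
from h import *
s,M=st();print('tilt,yaw',tilt(M)); t=np.array(s['position'])*1000; print('tip',t-38*M[:,2],'P',t-48*M[:,2])
screen(ctrl.get_image('scene'),80,210)
E
```

```text
t 26.68 p [ 591.6 -235.2  134.2] zt [-0.036  0.013 -0.999] yt [-0.138 -0.99  -0.008] q [ 0.04  0.36  0.38  1.53 -0.13  1.32 -1.27] F [-0.4 -0.  -0.9] gw 1.0 gf 0.0
tilt,yaw (np.float64(2.1873222767199807), np.float64(-7.907053775915044))
tip [ 592.93686429 -235.67470754  172.22187532] P [ 593.29435959 -235.80837442  182.21458918]
screen n [ 0.989 -0.147  0.007] yaw -8.48 lean 0.38 N 505 c [ 606.4 -237.   148.5] lat [-50.1  51. ] up [-67.3  57.3] bottom [ 606.8 -237.5   81.2]
```

>>> move_arm(increments="0 0 0 0 0 0 60;0 0 0 0 0 0 90;0 0 0 0 0 0 110;0 0 0 0 0 0 110;0 0 0 0 0 0 110;0 0 0 0 0 0 110;0 0 0 0 0 0 110;0 0 1 0 0 0 110", grip_force=25)

```text
time: 27.4
position: [0.59, -0.2356, 0.1363]
tool_rot: [-3.122, 0.218, 0.054]
ft_force: [-0.3, -0.0, -1.7]
grip_width: 0.709
grip_force: 24.9
```

>>> move_arm(increments="-1.5 0.2 0.4 -0.2 -1.3 0 110;-1.5 0.2 0.3 -0.2 -1.3 0 110;-1.5 0.2 0.1 -0.2 -1.3 0 110;-1.5 0.2 0.1 -0.2 -1.3 0 110;-1.5 0.2 0.1 -0.2 -1.3 0 110;-1.5 0.2 0.1 -0.2 -1.3 0 110;-1.5 0.2 0.1 -0.2 -1.3 0 110;-1.5 0.2 0.1 -0.2 -1.3 0 110")

```text
time: 28.07
position: [0.5775, -0.2342, 0.1371]
tool_rot: [3.121, -0.217, 0.233]
ft_force: [0.3, 0.9, -2.1]
grip_width: 0.71
grip_force: 24.9
```

```bash
python3 - <<'E'
from h import *
s,M=st();print('tilt,yaw',tilt(M))
screen(ctrl.get_image('scene'),80,200)
E
```

```text
t 28.07 p [ 577.5 -234.2  137.1] zt [ 0.147 -0.014 -0.989] yt [-0.138 -0.99  -0.006] q [ 0.03  0.18  0.38  1.75 -0.12  1.09 -1.26] F [ 0.3  0.9 -2.1] gw 0.71 gf 24.9
tilt,yaw (np.float64(-8.505961104026017), np.float64(-7.925970420564369))
screen n [ 0.979 -0.118  0.166] yaw -6.9 lean 9.58 N 547 c [ 594.  -234.2  140.8] lat [-28.8  29.3] up [-60.6  57.8] bottom [ 604.  -235.7   81. ]
```

>>> move_arm(increments="-1.5 0.2 -0.1 -0.2 -1.3 0 110;-1.5 0.2 -0.1 -0.2 -1.3 0 110;-1.5 0.2 -0.1 -0.2 -1.3 0 110;-1.5 0.2 -0.1 -0.2 -1.3 0 110;-1.5 0.2 -0.2 -0.2 -1.3 0 110;-1.5 0.2 -0.2 -0.2 -1.3 0 110;-1.5 0.2 -0.2 -0.2 -1.3 0 110;-1.5 0.2 -0.2 -0.2 -1.3 0 110")

```text
time: 28.78
position: [0.5656, -0.2326, 0.136]
tool_rot: [3.072, -0.212, 0.514]
ft_force: [0.5, -0.8, -1.6]
grip_width: 0.711
grip_force: 24.9
```

```bash
python3 - <<'E'
from h import *
s,M=st();print('tilt,yaw',tilt(M))
for i in range(2): screen(ctrl.get_image('scene'),75,200)
E
```

```text
t 28.78 p [ 565.6 -232.6  136. ] zt [ 0.323 -0.041 -0.946] yt [-0.137 -0.991 -0.003] q [ 0.03  0.01  0.38  1.95 -0.12  0.86 -1.23] F [ 0.5 -0.8 -1.6] gw 0.711 gf 24.9
tilt,yaw (np.float64(-18.99235499931465), np.float64(-7.870776723333295))
screen n [ 0.924 -0.146  0.354] yaw -8.97 lean 20.75 N 618 c [ 579.8 -234.3  145.9] lat [-29.4  28.4] up [-64.7  57.3] bottom [ 602.6 -237.4   85.4]
screen n [ 0.93  -0.124  0.347] yaw -7.6 lean 20.28 N 627 c [ 579.7 -233.   141.8] lat [-29.4  28.8] up [-61.5  60.9] bottom [ 600.8 -235.5   84.2]
```

>>> move_arm(increments="0 0 -0.5 0 0 0 110;0 0 -0.5 0 0 0 110;0 0 -0.5 0 0 0 110;0 0 -0.5 0 0 0 110;0 0 -0.5 0 0 0 110;0 0 0 0 0 0 110;0 0 0 0 0 0 110;0 0 0 0 0 0 110")

```text
time: 29.55
position: [0.5666, -0.2326, 0.1346]
tool_rot: [3.072, -0.212, 0.517]
ft_force: [-0.8, -0.0, 0.6]
grip_width: 0.71
grip_force: 24.9
```

>>> move_arm(increments="0 0 0 0 0 0 105;0 0 0 0 0 0 95;0 0 0 0 0 0 80;0 0 0 0 0 0 60;0 0 0 0 0 0 30;0 0 0 0 0 0 0;0 0 0 0 0 0 0;0 0 0 0 0 0 0", grip_force=5)

```text
time: 30.22
position: [0.5661, -0.2326, 0.134]
tool_rot: [3.072, -0.212, 0.515]
ft_force: [0.4, 0.0, 0.2]
grip_width: 0.958
grip_force: 0.0
```

```bash
python3 - <<'E'
from h import *
s,M=st();print('tilt,yaw',tilt(M))
for i in range(3): screen(ctrl.get_image('scene'),75,200)
E
```

```text
t 30.22 p [ 566.1 -232.6  134. ] zt [ 0.323 -0.041 -0.945] yt [-0.137 -0.991 -0.003] q [ 0.03  0.01  0.38  1.96 -0.13  0.86 -1.23] F [0.4 0.  0.2] gw 0.958 gf 0.0
tilt,yaw (np.float64(-19.016008494547048), np.float64(-7.871168184199997))
screen n [ 0.934 -0.091  0.345] yaw -5.55 lean 20.17 N 645 c [ 581.9 -230.8  143.1] lat [-29.   30.4] up [-66.2  59.6] bottom [ 604.5 -233.7   80.9]
screen n [ 0.929 -0.1    0.356] yaw -6.13 lean 20.85 N 638 c [ 581.  -231.4  144.7] lat [-29.6  29.6] up [-66.2  58.5] bottom [ 604.4 -233.9   82.8]
screen n [ 0.928 -0.121  0.353] yaw -7.43 lean 20.67 N 628 c [ 581.4 -232.   144.3] lat [-28.5  29.5] up [-65.4  58.8] bottom [ 604.2 -235.5   83.1]
```

>>> move_arm(increments="-4 0.5 11.5 0 0 0 0;-4 0.5 11.5 0 0 0 0;-4 0.5 11.5 0 0 0 0;-4 0.5 11.5 0 0 0 0;-4 0.5 11.5 0 0 0 0;-4 0.5 11.5 0 0 0 0;-4 0.5 11.5 0 0 0 0;-4 0.5 11.5 0 0 0 0")

```text
time: 31.03
position: [0.5338, -0.2285, 0.2276]
tool_rot: [3.072, -0.212, 0.516]
ft_force: [0.0, 0.6, -0.3]
grip_width: 1.003
grip_force: 0.0
```

>>> move_arm(increments="-4 10 12 0 0 0 0;-4 10 12 0 0 0 0;-4 10 12 0 0 0 0;-4 10 12 0 0 0 0;-4 10 12 0 0 0 0;-4 10 12 0 0 0 0;0 0 0 0 0 0 0;0 0 0 0 0 0 0")

```text
time: 31.7
position: [0.5105, -0.1686, 0.2992]
tool_rot: [3.071, -0.211, 0.518]
ft_force: [0.6, -0.3, 0.4]
grip_width: 0.999
grip_force: 0.0
```

```bash
python3 - <<'E'
from h import *
s,M=st()
for i in range(5): screen(ctrl.get_image('scene'),75,200)
for n,P in(('scene',[.57,-.19,.12]),('side',[.56,-.2,.12])):
    p=ctrl.get_image(n);c=proj(p,P)[0].astype(int)
    f=p['frame'][max(0,c[1]-70):c[1]+70,max(0,c[0]-67):c[0]+67]
    cv2.imwrite(f'pics/{n}7.png',cv2.cvtColor(cv2.resize(f,(400,420),interpolation=cv2.INTER_CUBIC),cv2.COLOR_RGB2BGR))
    print(n,[(t,[np.round(r['centre'],3).tolist() for r in ctrl.find_in(t,p)[:1]]) for t in('cup','saucer','teether')])
cv2.imwrite('pics/c7.png',cv2.hconcat([cv2.imread('pics/scene7.png'),cv2.imread('pics/side7.png')]))
E
```

```text
t 31.7 p [ 510.5 -168.6  299.2] zt [ 0.325 -0.042 -0.945] yt [-0.136 -0.991 -0.003] q [ 0.01 -0.25  0.25  1.85  0.02  1.2  -1.45] F [ 0.6 -0.3  0.4] gw 0.999 gf 0.0
screen n [ 0.93  -0.131  0.344] yaw -8.03 lean 20.1 N 638 c [ 581.7 -232.1  142.7] lat [-28.8  29.8] up [-64.4  60.3] bottom [ 603.5 -235.7   82.2]
screen n [ 0.931 -0.117  0.347] yaw -7.19 lean 20.28 N 648 c [ 581.1 -232.3  143.8] lat [-29.4  29.3] up [-66.   59.9] bottom [ 603.8 -235.1   81.9]
screen n [ 0.93  -0.137  0.341] yaw -8.35 lean 19.92 N 645 c [ 581.6 -232.7  143. ] lat [-29.7  29.3] up [-66.4  60. ] bottom [ 604.1 -235.8   80.6]
screen n [ 0.93  -0.13   0.343] yaw -7.97 lean 20.05 N 646 c [ 582.3 -233.   141.7] lat [-29.1  28.2] up [-63.9  61.6] bottom [ 604.1 -235.6   81.7]
screen n [ 0.933 -0.112  0.341] yaw -6.87 lean 19.96 N 642 c [ 581.9 -232.8  141.7] lat [-30.1  28.8] up [-64.8  61.7] bottom [ 603.9 -234.8   80.9]
scene [('cup', [[0.56, -0.09, 0.103]]), ('saucer', [[0.517, 0.344, 0.013]]), ('teether', [[0.382, 0.215, 0.011]])]
side [('cup', [[0.574, -0.076, 0.108]]), ('saucer', [[0.516, 0.35, 0.008]]), ('teether', [[0.381, 0.226, 0.01]])]
```

View pics/c7.png

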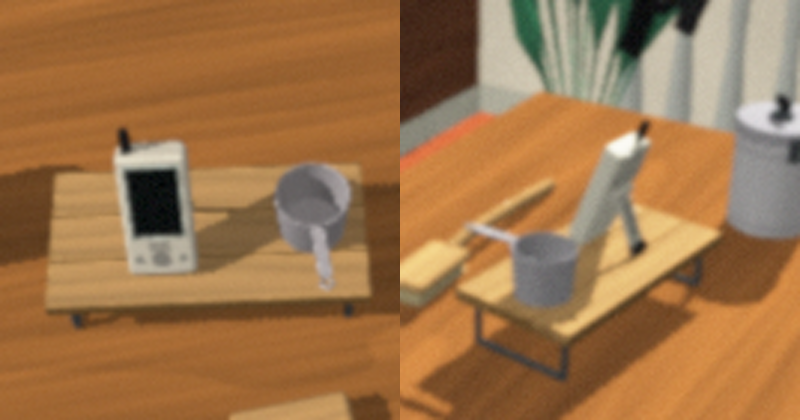

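The picture shows the monitor standing on its stand at (160,205), screen to the front, and the cup untouched. Measured yaw is about -7.7° against the riser's -8°, and the lean is about 20°. I'll hand it in.

```bash
python3 -c "
from bench import ctrl
print(ctrl.close_job())"
```

```text
the job is handed in; nothing more can be done
None
```

Job handed in at about 32 s of the 61 s allowed: all three clips are home, the kickstand is out to its stop, and the monitor stands free on the riser's board, its screen within about 1° of square to the front edge. The cup, saucer and teether measured unmoved; I didn't re-measure the bowl, canister or brush, and no verdict came back.

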